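# Shut, latch and lock the drill case

### The job

Close up the larger tool case by pressing with the closed fingers: push its half-open lid fully shut by its plain top, then press the long latch bar fully in, and last press the round lock button fully in. The latch bar must not be pressed before the lid is shut, nor the lock button before the latch bar is in. Do not grasp, lift, tip or shove the case along or raise its lid, and leave the small open case and the other things on the bench where they are.

Things in the scene. Friction and masses are not known exactly. Their poses are not given: they have to be found in the camera images.
- case: large loose blue drill case, 280 mm wide (its y), 190 mm deep (its x), 90 mm high when shut, 2.9 kg in all, standing on the bench. Origin: centre of its underside; x points from the front (carrying handle, towards the robot) to the hinge at the rear, y to its left, z up. The black handle, a bar 90 mm long, stands out 29 mm at the front, 30 mm above the bench. The lid turns about the line x = +95 mm, z = 65 mm; the shut lid spans z = 65 to 90 mm and the whole 190 x 280 mm.
- lid (a joint): opening angle of the large case's lid (rad): 0 shut, starts 0.35 to 0.8, grows as the front edge rises. A stiff hinge: the lid stays where it is left; about 2 N down at its front edge moves it. Shut is a hard stop.
- lid_front (a point): point on the top (outer) face of the lid, midway across its width, 25 mm in from its front edge and 165 mm from the hinge axis; height 90 mm when shut. The plain area around it, from the latch bar at y = +50 mm to the lock button at y = -67 mm, is free for pushing. Its x, y, z axes are the lid's: z is the outward normal of the top face.
- latch_bar (a joint): how far the latch bar is pressed into the lid (m): 0 out (start), 0.008 fully in (hard stop). Takes about 6 N and stays where it is left (no spring).
- latch_bar_top (a point): centre of the top face of the latch bar, a black bar 60 mm long across the case (y) and 22 mm deep (x), on the lid's top, 155 mm from the hinge axis, 80 mm left (+y) of the middle, with a thin grey surround. It stands 10 mm above the lid when out, 2 mm when in, and moves straight into the lid.
- lock_button (a joint): how far the lock button is pressed into the lid (m): 0 out (start), 0.008 fully in (hard stop). Takes about 5 N and stays where it is left (no spring).
- lock_button_top (a point): centre of the top face of the lock button, a round black button 26 mm across on the lid's top, 155 mm from the hinge axis, 80 mm right (-y) of the middle, with a thin grey surround. It stands 10 mm above the lid when out, 2 mm when in, and moves straight into the lid.
- small_case: bystander: smaller blue socket case, 180 mm wide (y) x 140 mm deep (x), its lid standing open at the rear up to 177 mm high. It may stand to the left or right of the large case. Origin: centre of its underside.
- steel_tube: bystander: square steel tube 30 x 30 x 360 mm lying along its y behind the cases. Origin: centre of its underside.
- oil_bottle: bystander: small white bottle 34 mm across, 95 mm high, standing between the cases. Origin: centre of its underside.
- screwdriver: bystander: screwdriver lying in front, nearest the robot, its length along its x.
- wrench: bystander: open wrench lying in front, nearest the robot, its length along its x.
- battery: bystander: tool battery 75 x 110 x 58 mm, on the far left. Origin: centre of its underside.
- tape_measure: bystander: tape measure 70 x 35 x 60 mm, on the far right. Origin: centre of its underside.

How it is judged:
On the way, in this order (a step that is already met when the one before it is completed fails the run):
1. the lid is pushed fully shut (value of joint lid below 0.03 rad), for 0.2 s.
2. the latch bar is pressed fully in (value of joint latch_bar above 0.006 m), for 0.1 s.
3. the lock button is pressed fully in (value of joint lock_button above 0.006 m), for 0.1 s.
At the end, for the whole second after the job is handed in: The large case stands flat and still on the bench within 60 mm of where it started, lid shut (within 0.03 rad), latch bar and lock button both at least 6 of their 8 mm in (value of joint lid below 0.03 rad and value of joint each of latch_bar, lock_button above 0.006 m and distance of case from where it was at the start of the episode below 0.06 m and height (world z) of case below 0.01 m and angle between case's own z axis and vertical below 0.05 rad and linear speed of case below 0.02 m/s); the robot touches nothing.
It fails at once if the latch bar or the lock button is pressed (over 3 mm) while the lid is open (over 0.08 rad) (value of joint lid above 0.08 rad and value of joint any of latch_bar, lock_button above 0.003 m).
It fails at once if the lock button is pressed (over 3 mm) before the latch bar is in (6 mm) (value of joint lock_button above 0.003 m and value of joint latch_bar below 0.006 m).
It fails at once if the large case is lifted (over 15 mm), tipped (over 0.12 rad) or shoved along (over 60 mm) (height (world z) of case above 0.015 m or angle between case's own z axis and vertical above 0.12 rad or distance of case from where it was at the start of the episode above 0.06 m).
It fails at once if the lid is raised (over 0.95 rad) (value of joint lid above 0.95 rad).
It fails at once if another thing on the bench is moved more than 30 mm or knocked over (distance of any of small_case, steel_tube, oil_bottle, screwdriver, wrench, battery, tape_measure from where it was at the start of the episode above 0.03 m or angle between any of small_case, oil_bottle, tape_measure's own z axis and vertical above 0.4 rad).
It also fails if it takes over 43 s, if anything falls off the work surface, if the arm or the gripper's body presses on something with over 40 N, if the wrist force passes 120 N, or if a joint passes its speed limit or range.

### The arm

A 6-joint arm with a two-finger parallel gripper is mounted at the origin on the work surface. World frame = base frame: x ahead of the robot, y to its left, z up, the work surface at z = 0. Lengths are in m, angles in rad, forces in N, time in s.
With the tool pointing down it reaches from about 0.35 to 0.95 m from the base axis. Payload 17.4 kg.
Tool frame: the origin (TCP) lies on the front face of the gripper's body, between the roots of the fingers; the fingertips stand 84 mm ahead of it and the grasp point (between the pads) lies 65 mm ahead of it (ctrl.tip_reach is the distance from the TCP to the fingertips, in m); x points along the fingers, z is the direction in which the jaws open and shut, and the axes are right-handed (so a half turn about x gives the same grasp; the last joint's range is limited). The gripper opens to 93 mm and grips with 3 to 60 N. Pads are 15 mm wide; open, the fingers measure 128 mm over their backs; the gripper's body (75 mm by 188 mm) begins 65 mm behind the grasp point.
Start: joints at [-1.15, 0.116, 1.442, -0, 1.584, -0.038], TCP at [0.299, -0.605, 0.303] pointing down, gripper open.
Joint ranges: [-2.83, 2.83], [-0.83, 2.19], [0.07, 2.5], [-1.14, 4.28], [0.01, 3], [-2.97, 2.97]. Speed limits (rad/s): [1.89, 1.89, 2.22, 3.14, 3.14, 3.14].

### API

Orientations are given as a unit quaternion [x, y, z, w].
In Python, from workcell import ctrl gives the robot as it stands.
- The arm moves only by the tool jog_arm, never from a script. Its arguments are lists of equal length, an entry for each row: "slide": the shift along the tool's x, y, z in mm, a list of three; "yaw": the turn about the tool's x in degrees. In form: {"slide": [[x, y, z], ...], "yaw": [yaw, ...]}. A call has 1 to 10 rows; each row is the pose to reach, as a shift and turn from the pose commanded when the call began, along the tool's axes at that moment; what a row does not reach only later rows make up. A row lasts 1/12 s, in which the tool goes at most 41.7 mm and 7.16 degrees, less where a joint would pass 70% of its speed; a pose out of reach is approached as far as the arm can. A call with a gripper value outside its range is refused whole. "fingers" is the opening in per cent of the stroke, from 0 (shut) to 100 (fully open), set as the call begins (left out, the last holds). The fingers move at their own pace and stop on an object; "force" is the grip in N (left out, the last holds). Time passes only in rows, so rows that repeat a pose let the fingers close. It gives the time, the measured TCP pose, the force and the opening at its end, in the units of the state.
- ctrl.observe(): the state, without advancing time (a new reading comes with each control period).
- ctrl.get_image(name): name is "scene" or "top"; returns a dict with "image" (420x560x3 uint8, red, green, blue), "fx", "fy", "cx", "cy" (pixels), "eye" and "rotation" of the camera in the world. Camera axes: x right, y up, looking along -z (the intrinsics and any distortion apply to the point x, -y, -z); pixel columns grow to the right and rows downward; lengths in m; the calibration is good to about 2 mm. A picture is of the moment at which its call begins. There is no depth.
- ctrl.job_done(): hands the job in, once; it reports no verdict.
The state is a dict: "time": time; "joint_pos": joint angles; "qvel": joint speeds; "effort": joint torques, N m; "ee_pos": TCP position; "orientation": TCP orientation; "ft_force": force on the tool from outside, world axes, zero at the start; "ft_torque": the same for the moment, N m; "grip_width": opening from 0.0 (shut) to 1.0 (fully open).
Only numpy, scipy, OpenCV 4.12 (cv2) and the standard library are available. Lean on these libraries where they do the work, as an engineer would, in place of code of your own. Each camera call takes 0.05 s, during which the arm holds its last target. There are 200 camera calls.

## Working session

There is one attempt and no reset: what is moved stays moved. The work goes in short steps, Python scripts to look and compute and a tool call to move; the robot and the scene stay as the last step left them, time stands still between calls to the robot, and variables do not carry over. Pictures are saved under pics/ and viewed, about 8 in all and at most 12, crops included, and the job is handed in when it is done.

Besides the shell and the picture viewer there is one more tool, called after "Call:" as name(argument=value, ...) on one line, values as JSON. jog_arm: Moves the arm, as the interface text tells. Its arguments: {"type":"object","properties":{"slide":{"type":"array","items":{"type":"array","items":{"type":"number"}}},"yaw":{"type":"array","items":{"type":"number"}},"fingers":{"type":"number"},"force":{"type":"number"}},"required":["slide","yaw"]}

```bash
mkdir -p pics
cat > h.py <<'E'
import numpy as np, cv2
from workcell import ctrl
def snap(name,fn):
    d=ctrl.get_image(name); cv2.imwrite('pics/'+fn,d['image'][:,:,::-1]); return d
def ray(d,u,v):
    r=np.array([(u-d['cx'])/d['fx'],-(v-d['cy'])/d['fy'],-1.]); return np.array(d['eye']),np.array(d['rotation'])@r
def onz(d,u,v,z):
    e,r=ray(d,u,v); return e+r*(z-e[2])/r[2]
def tri(a,b):
    (e,r),(f,s)=a,b; t=np.linalg.lstsq(np.c_[r,-s],f-e,rcond=None)[0]; p=e+r*t[0];q=f+s*t[1]; return (p+q)/2,np.linalg.norm(p-q)
def proj(d,p):
    c=np.array(d['rotation']).T@(np.array(p)-d['eye']); return d['cx']+d['fx']*c[0]/-c[2], d['cy']-d['fy']*c[1]/-c[2]
E
python3 - <<'E'
from h import *
for n in('top','scene'):
    d=snap(n,n+'1.png'); print({k:v for k,v in d.items() if k!='image'})
print(ctrl.observe())
E
```

```text
{'fx': 518.5145485193858, 'fy': 518.5145485193858, 'cx': 281.8612429805832, 'cy': 199.4019488196596, 'eye': array([0.48430075, 0.00812173, 1.59576055]), 'rotation': array([-0.02109752,  0.02232137,  0.71194969, -0.70155847])}
{'fx': 427.4197587549172, 'fy': 427.4197587549172, 'cx': 282.10759127447443, 'cy': 209.49128202650434, 'eye': array([1.61027365, 0.0205255 , 0.79635922]), 'rotation': array([0.33463883, 0.32883876, 0.6316305 , 0.61719109])}
{'time': 0.1, 'joint_pos': array([-1.14978471e+00,  1.16439717e-01,  1.44219490e+00,  3.19456190e-05,
        1.58401003e+00, -3.77445898e-02]), 'qvel': array([ 0.0013456 , -0.00097417, -0.00204432, -0.00068504, -0.00055568,
       -0.00141717]), 'effort': array([ 4.91013416e-03, -7.22891235e+01, -6.23863649e+01,  7.83392997e-02,
        2.26823817e-02, -8.46554212e-05]), 'ee_pos': array([ 0.2989046 , -0.60510349,  0.30208003]), 'orientation': array([ 0.37343529,  0.60089192, -0.37300039,  0.60028801]), 'ft_force': array([ 0.20339551, -0.06373061,  0.16451691]), 'ft_torque': array([-0.03878886,  0.0312164 , -0.0469728 ]), 'grip_width': 1.0002366511843994}
```

View pics/top1.png

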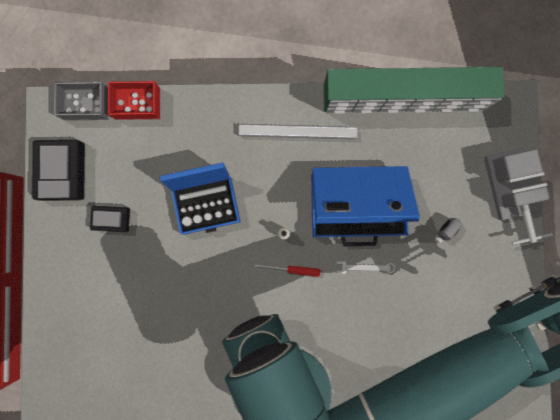

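View pics/scene1.png

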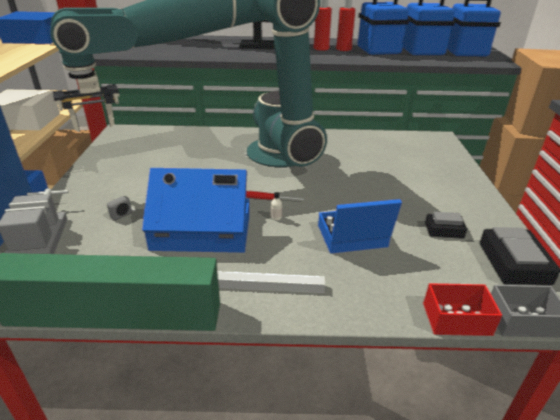

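Top view: the lid's latch bar is at (338,206), the lock button at (396,205), and the case front and handle at (360,240). The small case is on the left. The scene view shows the bar at (225,180) and the button at (169,178). Next I refine these by mask and triangulate.

```bash
cat > m.py <<'E'
from h import *
from scipy.spatial.transform import Rotation as R
def cam(n,fn=None):
    d=ctrl.get_image(n); d['rotation']=R.from_quat(d['rotation']).as_matrix()
    if fn: cv2.imwrite('pics/'+fn,d['image'][:,:,::-1])
    return d
def blob(d,u,v,w=22,h=12):
    x0,y0=int(u-w),int(v-h); c=d['image'][y0:int(v+h),x0:int(u+w)].astype(int)
    m=((c[:,:,2]-c[:,:,0])<45)&(c.max(2)<80)
    n,l,s,ce=cv2.connectedComponentsWithStats(m.astype(np.uint8))
    i=1+np.argmax(s[1:,4]); return ce[i]+[x0,y0],s[i]
def bluepoly(d,x0,y0,x1,y1):
    c=d['image'][y0:y1,x0:x1].astype(int); m=((c[:,:,2]-c[:,:,0])>60).astype(np.uint8)
    k=max(cv2.findContours(m,0,2)[0],key=cv2.contourArea); return cv2.approxPolyDP(k,4,True)[:,0]+[x0,y0]
E
python3 - <<'E'
from m import *
t=cam('top');s=cam('scene')
for n,a,b in(('latch',(338,206),(225,180)),('lock',(396,205),(169,178))):
    p,sp=blob(t,*a,18,9);q,sq=blob(s,*b,18,9); print(n,p,sp,q,sq,tri(ray(t,*p),ray(s,*q)))
print(bluepoly(t,295,150,430,250).tolist()); print(bluepoly(s,130,155,258,262).tolist())
print(ctrl.observe()['ee_pos'],proj(t,[0,0,0]))
for n,d,(x0,y0,x1,y1) in(('top',t,(290,150,440,260)),('scene',s,(125,150,265,260))):
    globals()[n]=cv2.resize(d['image'][y0:y1,x0:x1,::-1],(700,300 if 0 else int(700*(y1-y0)/(x1-x0))),interpolation=2)
w=np.vstack([cv2.resize(top,(400,293)),cv2.resize(scene,(400,300))]); cv2.imwrite('pics/c2.png',w)
E
```

```text
latch [336.66321244 205.9015544 ] [  5   5  24   9 193] [224.67272727 179.46666667] [  7   5  22   8 165] (array([ 0.55151905, -0.14645988,  0.18031494]), np.float64(0.003955292013042845))
lock [395.28571429 204.93506494] [12  5 11  9 77] [168.6557377  178.13114754] [14  5  9  9 61] (array([ 0.55194277, -0.30665481,  0.18082905]), np.float64(0.0038803144088701545))
[[407, 167], [313, 168], [313, 235], [329, 236], [314, 235], [319, 222], [404, 220], [407, 232], [407, 221], [418, 218]]
[[150, 168], [142, 228], [149, 249], [244, 250], [245, 170]]
[ 0.29892069 -0.60514085  0.30230328] (np.float64(286.2465622859926), np.float64(392.1959893775253))
```

View pics/c2.png

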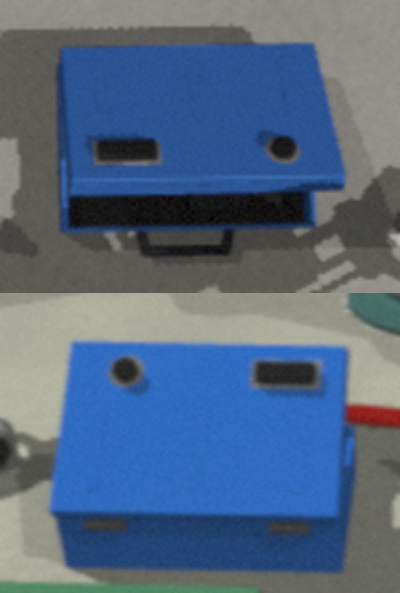

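Run:
```python
from m import *
o=ctrl.observe(); print(R.from_quat(o['orientation']).as_matrix().round(4), ctrl.tip_reach)
t=cam('top');s=cam('scene')
print('rear bottom',onz(s,149,249,0),onz(s,244,250,0))
hx,yc=.661,-.2266;a=.59
P=lambda r,n,y,a:[hx-r*np.cos(a)+n*np.sin(a),yc+y,.065+r*np.sin(a)+n*np.cos(a)]
for r in(0,190):
  for y in(.14,-.14): print(r,y,np.round(proj(t,P(r/1e3,.025,y,a)),1),np.round(proj(s,P(r/1e3,.025,y,a)),1))
```

```text
[[-3.000e-04  8.966e-01  4.429e-01]
 [ 7.000e-04  4.429e-01 -8.966e-01]
 [-1.000e+00  0.000e+00 -7.000e-04]] 0.0841
rear bottom [ 6.51409191e-01 -3.66319422e-01 -1.11022302e-16] [ 0.64641558 -0.09075234  0.        ]
0 0.14 [312.6 165.6] [243.6 232.4]
0 -0.14 [408.1 164.3] [141.6 230.2]
190 0.14 [316.  218.7] [247.2 170.7]
190 -0.14 [419.3 217.1] [151.1 168.6]
```

Call:
jog_arm(slide=[[-20,0,0],[-20,30,-19],[-20,65,-40],[-20,100,-62],[-20,135,-83],[-20,170,-105],[-20,205,-127],[-20,240,-148],[-20,275,-170],[-20,305,-189]], yaw=[0,3,6,9,12,15,18,21,24,26.3], fingers=0, force=40)

```text
time: 1.13
ee_pos: [0.4895, -0.2984, 0.3229]
orientation: [0.501, 0.499, -0.501, 0.499]
ft_force: [1.1, -1.0, 0.4]
grip_width: 0.331
```

Call:
jog_arm(slide=[[0,15,-24],[0,30,-48],[0,46,-73],[0,46,-73],[0,46,-73],[0,46,-73],[20,46,-73],[20,46,-73]], yaw=[0,0,0,0,0,0,0,0])

```text
time: 1.8
ee_pos: [0.5338, -0.2284, 0.2999]
orientation: [-0.5, -0.501, 0.501, -0.499]
ft_force: [-1.1, -0.4, -0.9]
grip_width: 0.009
```

Run:
```python
from m import *
o=ctrl.observe();print(o['ee_pos'],o['grip_width'],o['ft_force'],R.from_quat(o['orientation']).as_matrix().round(3).tolist())
s=cam('scene'); cv2.imwrite('pics/s3.png',cv2.resize(s['image'][60:270,100:380,::-1],(700,525)))
for a in (.6,.5,.4,.3,.2,.1,.05,0): print(a,np.round([.659-.165*np.cos(a)+.025*np.sin(a),.065+.165*np.sin(a)+.025*np.cos(a)+.084],4))
```

```text
[ 0.53375937 -0.22840528  0.29992758] 0.009159179154502664 [-1.10087854 -0.42034084 -0.92709424] [[-0.003, 1.0, -0.001], [0.001, -0.001, -1.0], [-1.0, -0.003, -0.001]]
0.6 [0.5369 0.2628]
0.5 [0.5262 0.25  ]
0.4 [0.5168 0.2363]
0.3 [0.5088 0.2216]
0.2 [0.5023 0.2063]
0.1 [0.4973 0.1903]
0.05 [0.4955 0.1822]
0 [0.494 0.174]
```

View pics/s3.png

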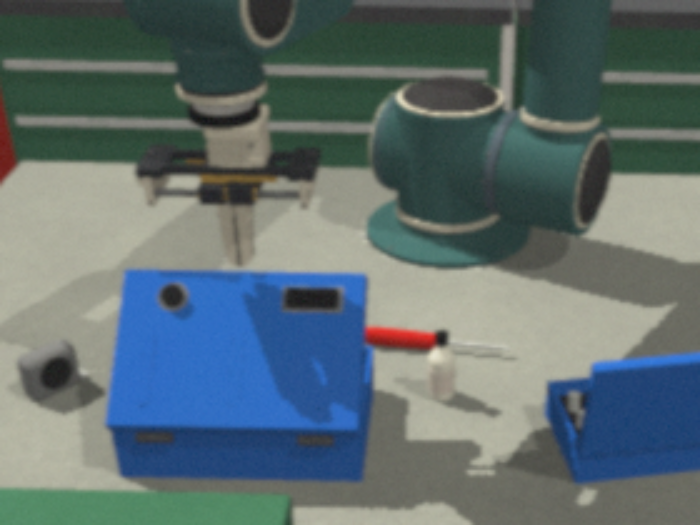

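Fingers are shut and centred over the lid's plain area between the button at (173,297) and the bar at (313,299), with the tip at (236,265). I'll follow the lid's arc down.

Call:
jog_arm(slide=[[15,1,0],[28,2,0],[36,2,0],[41,1,0],[46,-3,0],[52,-8,0],[59,-13,0],[66,-18,0],[73,-22,0],[80,-26,0]], yaw=[0,0,0,0,0,0,0,0,0,0])

```text
time: 2.68
ee_pos: [0.5082, -0.2277, 0.2221]
orientation: [0.5, 0.5, -0.5, 0.5]
ft_force: [2.4, -1.1, 1.3]
grip_width: 0.006
```

Call:
jog_arm(slide=[[7,-3,0],[14,-6,0],[21,-8,0],[28,-10,0],[34,-12,0],[39,-13,0],[43,-14,0],[46,-15,0],[46,-15,0]], yaw=[0,0,0,0,0,0,0,0,0])

```text
time: 3.43
ee_pos: [0.4935, -0.2276, 0.1761]
orientation: [0.5, 0.5, -0.5, 0.5]
ft_force: [-0.0, 0.8, -0.5]
grip_width: -0.0
```

Call:
jog_arm(slide=[[1,0,0],[2,0,0],[3,0,0],[4,0,0],[4,0,0]], yaw=[0,0,0,0,0])

```text
time: 3.85
ee_pos: [0.4938, -0.2277, 0.1742]
orientation: [0.5, 0.5, -0.5, 0.5]
ft_force: [-8.0, 3.4, 16.6]
grip_width: 0.003
```

Hard stop with 16.6 N at tip height 0.090, so the lid is shut. I'll retreat and re-measure the bar and button.

Call:
jog_arm(slide=[[0,0,0],[-10,0,0],[-40,0,0],[-60,0,0],[-60,-25,0],[-60,-60,0],[-60,-90,0],[-60,-110,0],[-60,-110,0]], yaw=[0,0,0,0,0,0,0,0,0])

```text
time: 4.6
ee_pos: [0.3814, -0.2276, 0.2335]
orientation: [-0.5, -0.499, 0.5, -0.5]
ft_force: [-0.4, 0.6, 0.1]
grip_width: 0.008
```

Run:
```python
from m import *
t=cam('top');s=cam('scene')
o=ctrl.observe();print(o['ee_pos'],o['ft_force'])
for n,y in(('latch',-.1466),('lock',-.3066)):
    p0=[.504,y,.1]; a=proj(t,p0);b=proj(s,p0)
    p,sp=blob(t,*a,20,11);q,sq=blob(s,*b,20,11); print(n,np.round(a+b,1),p,sp,q,sq,tri(ray(t,*p),ray(s,*q)),onz(t,*p,.1),onz(s,*q,.1))
w=np.vstack([cv2.resize(d['image'][y0:y1,x0:x1,::-1],(600,290),interpolation=2) for d,(x0,y0,x1,y1) in((t,(290,150,440,260)),(s,(115,130,265,240)))]); cv2.imwrite('pics/c4.png',w)
```

```text
[ 0.38363384 -0.22781037  0.23352341] [-0.31138469 -0.7581321   0.00598275]
latch [334.8 223.7 228.8 194.5] [334.         224.45783133] [ 10   9  21   8 166] [228.07272727 195.58181818] [ 11  10  20   6 110] (array([ 0.50196679, -0.14704759,  0.09469571]), np.float64(0.004355539990503148)) [ 0.50171253 -0.14432626  0.1       ] [ 0.51018531 -0.14797591  0.1       ]
lock [390.3 222.8 176.5 193.4] [389.13636364 223.28787879] [15  8  9  9 66] [176.24242424 195.03030303] [17 11  8  5 33] (array([ 0.50310685, -0.30653271,  0.09323553]), np.float64(0.0035287567678590785)) [ 0.50274023 -0.30334455  0.1       ] [ 0.51347542 -0.30524082  0.1       ]
```

View pics/c4.png

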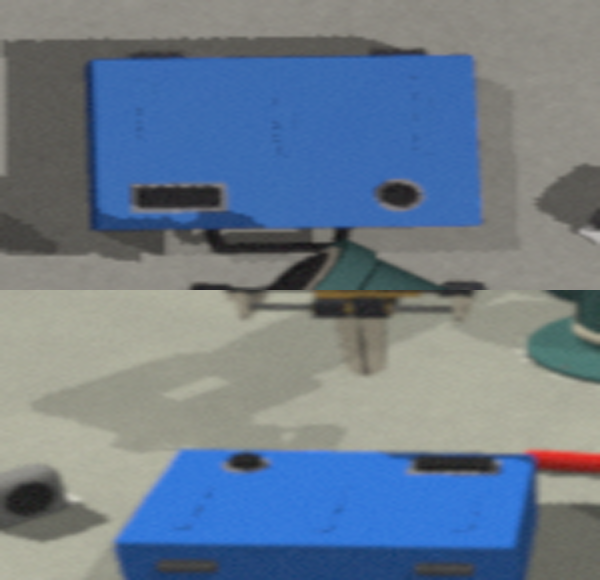

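The lid looks shut in both views, with bar and button still standing out. The bar is at about (0.504, -0.146) and the button at (0.504, -0.306). Next is the latch bar.

Call:
jog_arm(slide=[[0,30,-21],[0,60,-42],[0,90,-62],[0,120,-82],[0,120,-82],[0,120,-82],[20,120,-82],[35,120,-82],[43,120,-82],[43,120,-82]], yaw=[0,0,0,0,0,0,0,0,0,0])

```text
time: 5.53
ee_pos: [0.503, -0.1459, 0.188]
orientation: [0.5, 0.501, -0.501, 0.499]
ft_force: [-0.5, 0.7, -0.5]
grip_width: 0.001
```

Call:
jog_arm(slide=[[3,0,0],[6,0,0],[9,0,0],[12,0,0],[14,0,0],[14,0,0],[14,0,0]], yaw=[0,0,0,0,0,0,0])

```text
time: 6.12
ee_pos: [0.5039, -0.1459, 0.1763]
orientation: [0.5, 0.5, -0.5, 0.5]
ft_force: [0.6, -1.9, 1.7]
grip_width: 0.004
```

Call:
jog_arm(slide=[[1,0,0],[2,0,0],[3,0,0],[3,0,0],[3,0,0]], yaw=[0,0,0,0,0])

```text
time: 6.53
ee_pos: [0.5041, -0.1459, 0.1759]
orientation: [0.5, 0.499, -0.5, 0.501]
ft_force: [-12.7, 3.3, 30.6]
grip_width: 0.001
```

Hard stop at tip height 0.092 (expected 0.092), so the bar is in. Now the button.

Call:
jog_arm(slide=[[-10,0,0],[-35,0,0],[-45,0,30],[-45,0,65],[-45,0,100],[-45,0,135],[-45,0,160],[-45,0,160],[-45,0,160],[-30,0,160]], yaw=[0,0,0,0,0,0,0,0,0,0])

```text
time: 7.37
ee_pos: [0.5043, -0.3057, 0.2052]
orientation: [0.5, 0.499, -0.5, 0.501]
ft_force: [-0.9, 0.0, 0.1]
grip_width: 0.008
```

Run:
```python
from m import *
t=cam('top');s=cam('scene')
o=ctrl.observe();print(o['ee_pos'],o['ft_force'])
w=np.vstack([cv2.resize(d['image'][y0:y1,x0:x1,::-1],(600,290),interpolation=2) for d,(x0,y0,x1,y1) in((t,(290,150,440,260)),(s,(115,130,265,240)))]); cv2.imwrite('pics/c5.png',w)
```

```text
[ 0.50329432 -0.30445908  0.20100127] [ 0.32984522  0.53389319 -0.47878822]
```

View pics/c5.png

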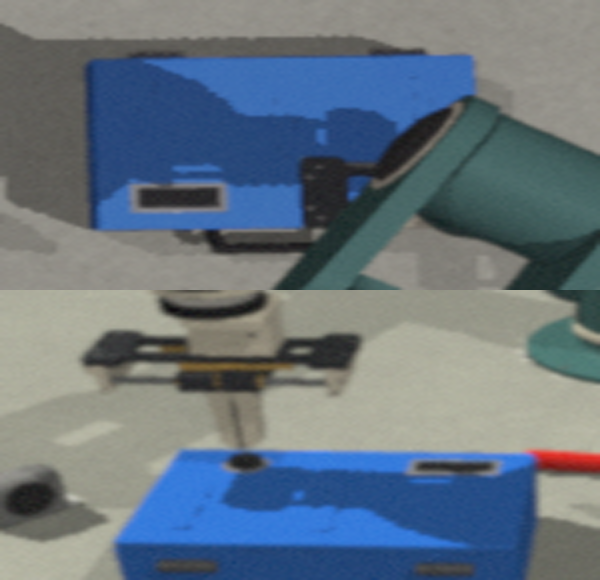

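The bar is now nearly flush at (455,467), the lid is still shut, and the tip at (240,443) is above the button at (246,462).

Call:
jog_arm(slide=[[10,0,0],[15,0,0],[18,0,0],[21,0,0],[24,0,0],[26,0,0],[28,0,0],[29,0,0],[29,0,0],[29,0,0]], yaw=[0,0,0,0,0,0,0,0,0,0])

```text
time: 8.3
ee_pos: [0.5039, -0.3055, 0.176]
orientation: [0.5, 0.5, -0.5, 0.5]
ft_force: [-9.1, 10.2, 23.7]
grip_width: 0.004
```

Hard stop at tip height 0.092 again. I'll retreat clear and check.

Call:
jog_arm(slide=[[-10,0,0],[-40,0,0],[-75,0,0],[-90,-30,0],[-90,-65,0],[-90,-100,0],[-90,-120,0],[-90,-120,0],[-90,-120,0],[-90,-120,0]], yaw=[0,0,0,0,0,0,0,0,0,0])

```text
time: 9.13
ee_pos: [0.3841, -0.3058, 0.264]
orientation: [0.5, 0.5, -0.5, 0.5]
ft_force: [0.1, 0.5, 1.0]
grip_width: 0.005
```

Run:
```python
from m import *
t=cam('top');s=cam('scene')
o=ctrl.observe();print(o['ee_pos'],o['ft_force'])
w=np.vstack([cv2.resize(d['image'][y0:y1,x0:x1,::-1],(600,290),interpolation=2) for d,(x0,y0,x1,y1) in((t,(290,150,440,260)),(s,(115,130,265,240)))]); cv2.imwrite('pics/c6.png',w)
```

```text
[ 0.38441818 -0.30568895  0.26356753] [ 0.67104908  0.22042248 -0.38657248]
```

View pics/c6.png

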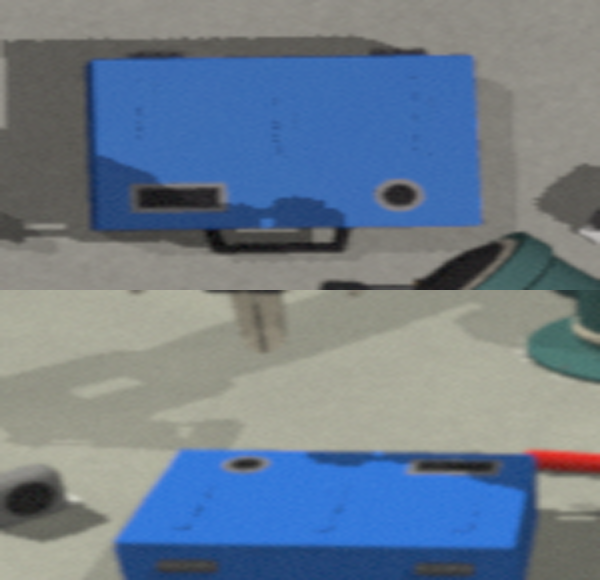

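The lid is shut, the bar (455,467) and button (246,464) are both nearly flush, the case hasn't moved and the arm is clear.

```bash
python3 -c "
from workcell import ctrl
print(ctrl.job_done())"
```

```text
the job is handed in; nothing more can be done
None
```

I shut the lid by following its arc down on the plain area with closed fingers. Then I pressed the latch bar to its stop, and last the lock button to its stop. I handed the job in at about 9 s; the hand-in reports no verdict.

- **Lid:** it met a hard stop at tip height 0.090 m with about 17 N.
- **Latch bar and lock button:** both stopped at tip height 0.092 m, which is where they should be when fully in, with about 31 N and 24 N.
- **Last pictures:** lid shut, bar and button nearly flush, case not visibly moved, arm clear with almost no force on it. These were crops around the case, so I did not measure the other things on the bench again.
- **Disagreements:** the two camera views missed each other by about 4 mm. The scene camera alone, cast onto the bar's and button's expected height, put them up to about 10 mm further back than the top view. I took that to be the sides of the bar and button showing in its mask and aimed by the combined fix; the stop heights fit that.

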